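# Ease off an over-tightened ratchet board holder and click it up again

## Robot

A 7-joint arm with a two-finger parallel gripper is mounted at the origin on the work surface. World frame = base frame: x ahead of the robot, y to its left, z up, the work surface at z = 0. Lengths are in m, angles in rad, forces in N, time in s.
With the tool pointing down it reaches from about 0.425 to 0.875 m from the base axis. Payload 9.9 kg.
Tool frame: the origin (TCP) lies on the centre line of the jaws, within the pads' length; the fingertips stand 22 mm ahead of it and the grasp point (between the pads) lies 3 mm ahead of it (manip.tips_ahead is the distance from the TCP to the fingertips, in m); z points along the fingers, y is the line along which they close (so a half turn about z gives the same grasp; the last joint's range is limited). The gripper opens to 85 mm and grips with 20 to 120 N. Pads are 22 mm wide; open, the fingers measure 114 mm over their backs; the gripper's body (76 mm by 85 mm) begins 54 mm behind the grasp point. The pads swing forward as they close: fully open they stand 13 mm farther back than shut.
Start: joints at [1.073, 0.576, 0.025, 1.437, -0.015, 1.129, -0.057], TCP at [0.271, -0.618, 0.253] pointing down, gripper open.
Joint ranges: [-2.76, 2.76], [-0.34, 2.15], [-1.52, 1.57], [0.19, 2.46], [-1.09, 4.23], [0.17, 1.99], [-2.82, 2.82]. Speed limits (rad/s): [2.22, 2.22, 3.01, 3.01, 3.14, 3.14, 3.14].

## Interface

Orientations are given as a unit quaternion [w, x, y, z].
In Python, from station import manip gives the robot as it stands. The module is installed in compiled form; this text tells all that it offers.
- The arm moves only by the shell command python3 -m crank 'ROWS' [OPENING]. ROWS is a JSON list of rows, 1 to 10 of them, each written [[dx, dy, dz], [rx, ry, rz]]: dx, dy, dz in m, then a rotation vector rx, ry, rz in rad; each row shifts and turns the commanded pose from where the row before left it, along the tool's axes as they then stand; what a row does not reach is not made up. A row lasts 1/12 s, in which the tool goes at most 0.0417 m and 0.125 rad, less where a joint would pass 70% of its speed; a pose out of reach is approached as far as the arm can. OPENING is the finger opening in m, set as the command begins (- or left out keeps the last). The fingers move at their own pace and stop on an object; the grip force is fixed at half the most. Time passes only in rows, so rows that do not move let the fingers close. It prints the time, the measured TCP pose, the force, the opening and the grip force at its end. Input that does not fit is refused with a message, and nothing moves.
- manip.observe(): the state, without advancing time (a new reading comes with each control period).
- manip.grab_frame(name): name is "scene" or "side" or "wrist"; returns (picture, depth): 384x512x3 uint8, red, green, blue; 384x512 float32, m along the optical axis (not along the pixel's ray), 0 where there is no reading.
- manip.get_calibration(name): a dict with "intrinsics" (3x3 intrinsics, pixels), "rvec" (rotation vector, rad) and "tvec" (3), from world to camera coordinates, as OpenCV has them; the wrist camera has in their place "mount" (4x4, takes a point from camera to tool coordinates, whose origin is the TCP and whose axes are the flange's). Camera axes: x right, y down, z forward; pixel columns grow to the right and rows downward; lengths in m; the calibration is good to about 2 mm. A picture is of the moment at which its call begins: read the wrist's pose just before it. get_calibration takes no time and is no camera call.
- manip.hand_in(): hands the job in; it is judged then, once.
The state is a dict: "time_s": time; "joints": joint angles; "qd": joint speeds; "joint_efforts": joint torques, N m; "eef_pos": TCP position; "tool_rot": TCP orientation; "force": force on the tool from outside, world axes, zero at the start; "moment": the same for the moment, N m; "width": finger opening in m; "finger_force": force on a finger pad.
Only numpy, scipy, OpenCV 4.12 (cv2) and the standard library are available. Lean on these libraries where they do the work, as an engineer would, in place of code of your own. Each camera call takes 0.05 s, during which the arm holds its last target. There are 200 camera calls.

## Task

The circuit board in the holder has been clamped much too hard. Swing the pawl lever out so that it stays free of the ratchet wheel, wind the knob back until the sliding jaw stands at least 4 mm clear of the board, then swing the pawl back in, and tighten the knob again one click at a time, stopping at the first click at which the jaw grips the board. Leave the pawl dropped in behind its tooth and the board where it lies; never tighten the board harder than it already is, and do not knock over or shift the other things on the bench.

Things in the scene. Friction and masses are not known exactly. Their poses are not given: they have to be found in the camera images.
- holder: Board holder, screwed down: aluminium plate 170 x 310 x 12 mm (x -70 to +100, y -155 to +155 mm). Origin on the bench surface, z up. Face of the black fixed jaw at y = +135 mm (90 mm wide, top z = 58 mm). Two rails (x = -28, +28 mm, y 24 to 136 mm, top z = 34 mm) carry the board. Knob axis at x = -20, y = -85 mm; pawl pivot at x = +22, y = -122 mm.
- knob: Black round fluted knob, 40 mm across, grip z = 36 to 83 mm, on a steel ratchet wheel (63 mm across, z = 27 to 36 mm, 12 saw teeth). Origin on its axis at z = 27 mm; a white line on top points along its x. Clockwise from above tightens: each click (30 degrees) drives the sliding jaw 4 mm, through a spring: once the jaw meets the board a click adds about 12 N of grip (0.09 N m on the knob).
- knob_top (a point): Centre of the knob's top, z = 83 mm. Fingertips below z = 40 mm rub wheel and pawl. Pawl in: it turns clockwise only, up to 0.5 N m over a tooth; a tooth is caught when the white line is at a multiple of 30 degrees from the holder's x. Pawl out: it turns both ways with 0.1 N m drag and stays put, but a hard-gripped board pushes it back a little. A stop ends winding back about 17 mm clear.
- pawl: Dark steel lever lying level beside the wheel, on an upright pivot pin. Origin on the pivot, z = 27 mm; x points along the lever to the tab; the nose 42 mm the other way catches the teeth. In: x parallel to the holder's x (within 0.03 rad behind a tooth, up to 0.12 riding over one). Out: swung counter-clockwise from above, rests at 0.70 rad. Past 0.35 rad it snaps out, below that in.
- pawl_tab (a point): Top of the pawl's upright grip tab, a fin 10 mm thick, 22 mm long along the lever, z = 23 to 59 mm, centred 45 mm from the pivot along the pawl's x. Swinging it over takes up to about 8 N at the tab.
- jaw: Black sliding jaw, 90 mm wide, 22 mm thick, z = 36 to 58 mm, sliding along the holder's y; closes towards +y and stops when it meets the board, while the knob turns on against the spring: at the last loose click it is about 1 mm short of the board, at the first gripping click the spring gives about 3 mm (9 N). Origin below the middle of its gripping face, at bench level (z = 0).
- board: Loose green circuit board 70 x 90 x 3 mm (90 mm along the holder's y), parts up to 12 mm high, lying on the rails with its far edge against the fixed jaw. Origin at the centre of its underside, z = 34 mm; the jaw meets it when the jaw's face is 45 mm from that origin (holder's y = 45 mm).
- can: Spray can, 52 mm across, 150 mm high, standing; origin under its centre. Leave alone.
- partbox: White flat parts box 120 x 90 x 30 mm; origin under its centre. Leave alone.
- tin: Brass tin 56 mm across, 22 mm high. Leave alone.
There are look-alikes about, which are no part of the job. Of the things that look like the board, the largest one is meant.

How it is judged:
On the way, in this order (a step that is already met when the one before it is completed fails the run):
1. the pawl lever is swung out and stays free of the wheel, while the jaw still grips the board (angle between the x axis of pawl and the x axis of holder, either way round above 0.5 rad and not (y of jaw in the frame of holder below 0.0416 m)), for 0.2 s.
2. with the pawl out, the knob is wound back until the sliding jaw stands clear of the board (rule: 3.4 mm) (angle between the x axis of pawl and the x axis of holder, either way round above 0.5 rad and y of jaw in the frame of holder below 0.0416 m), for 0.2 s.
3. the pawl is swung back in against the wheel while the jaw is still clear (angle between the x axis of pawl and the x axis of holder, either way round below 0.15 rad and y of jaw in the frame of holder below 0.0416 m), for 0.2 s.
At the end, for the whole second after the job is handed in: The jaw presses the board with 5 to 15 N (the first click that grips gives about 9 N, one more about 20 N), the pawl has dropped in behind a tooth (within 0.06 rad of the holder's x), the board lies at rest within 8 mm of where it started (contact force between jaw and board between 5 and 15 N and angle between the x axis of pawl and the x axis of holder, either way round below 0.06 rad and distance of board from where it was at the start of the episode below 0.008 m and linear speed of board below 0.02 m/s and angular speed of knob below 0.2 rad/s); the robot touches nothing.
It fails at once if the board is squeezed with more than 42 N (contact force between jaw and board above 42 N).
It fails at once if the spray can knocked out of its place (moved more than 25 mm) (distance of can from where it was at the start of the episode above 0.025 m).
It fails at once if the parts box knocked out of its place (moved more than 25 mm) (distance of partbox from where it was at the start of the episode above 0.025 m).
It fails at once if the tin knocked out of its place (moved more than 25 mm) (distance of tin from where it was at the start of the episode above 0.025 m).
It also fails if it takes over 66 s, if anything falls off the work surface, if the arm or the gripper's body presses on something with over 40 N, if the wrist force passes 120 N, or if a joint passes its speed limit or range.

## Working session

There is one attempt and no reset: what is moved stays moved. The work goes in short steps, Python scripts to look and compute and a shell command to move; the robot and the scene stay as the last step left them, time stands still between calls to the robot, and variables do not carry over. Pictures are saved under pics/ and viewed, at most 10 in all, crops included, and the job is handed in when it is done.

```bash
mkdir -p pics
cat > h.py <<'E'
import numpy as np, cv2
from station import manip
def cam(n):
    c=manip.get_calibration(n); K=np.array(c["intrinsics"],float)
    if "mount" in c:
        s=manip.observe(); M=np.array(c["mount"]); q=s["tool_rot"]
        from scipy.spatial.transform import Rotation as R
        Rt=R.from_quat([q[1],q[2],q[3],q[0]]).as_matrix()
        A=Rt@M[:3,:3]; t=Rt@M[:3,3]+np.array(s["eef_pos"])
    else:
        r=cv2.Rodrigues(np.array(c["rvec"],float))[0]; A=r.T; t=-A@np.array(c["tvec"],float).ravel()
    return K,A,t   # A cam->world, t cam centre
def ray(C,u,v,z):
    K,A,t=C; d=A@np.linalg.inv(K)@np.array([u,v,1.]); return t+d*(z-t[2])/d[2]
def proj(C,p):
    K,A,t=C; q=K@(A.T@(np.array(p)-t)); return q[:2]/q[2]
E
python3 - <<'E'
from h import *
for n in("scene","side","wrist"):
    C=cam(n); im,d=manip.grab_frame(n); np.savez(f"pics/{n}0.npz",im=im,d=d,K=C[0],A=C[1],t=C[2])
    cv2.imwrite(f"pics/{n}0.png",im[...,::-1]); print(n,C[2].round(3),C[1][:,2].round(2))
a=[cv2.imread(f"pics/{n}0.png") for n in("scene","side")]
cv2.imwrite("pics/both0.png",cv2.resize(np.vstack(a),(512*600//768*1,600)) )
s=manip.observe(); print(s)
E
```

```text
scene [ 1.29  -0.257  0.781] [-0.7   0.22 -0.68]
side [0.289 0.554 0.851] [ 0.28 -0.56 -0.78]
wrist [ 0.345 -0.585  0.374] [-0.29 -0.13 -0.95]
{'time_s': 0.15, 'joints': array([ 1.07319924,  0.57633247,  0.02481195,  1.43769085, -0.01499028,
        1.12901828, -0.05651012]), 'qd': array([ 0.00054186, -0.00288765,  0.00140192, -0.00368609, -0.00070149,
        0.00189506, -0.0005608 ]), 'joint_efforts': array([ 2.53179467e-03, -7.66267347e+01,  2.25367695e+00, -2.86187607e+01,
        1.58648560e-02,  9.75665491e-03, -1.57772888e-05]), 'eef_pos': array([ 0.27131313, -0.61773333,  0.25265277]), 'tool_rot': array([-6.13573809e-04,  9.78666582e-01,  2.05453941e-01, -1.53812232e-04]), 'force': array([-0.95923759, -0.16875749, -0.41588711]), 'moment': array([-0.0019054 ,  0.07148746, -0.01356667]), 'finger_force': 0.0, 'width': 0.08537963196534806}
```

View pics/scene0.png

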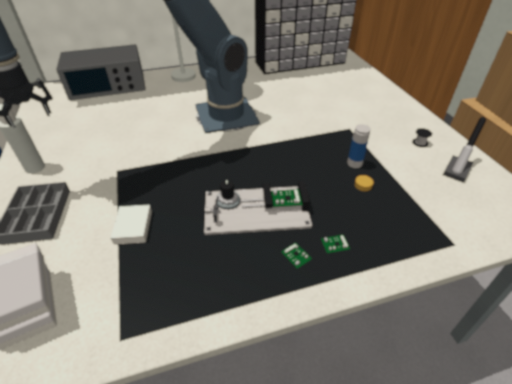

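View pics/side0.png

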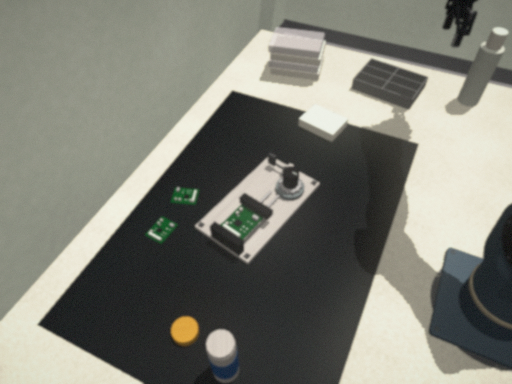

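The scene picture shows the holder at (258,210), with the knob at (228,190) and the pawl tab near (216,212). Three things look like the board: (285,198) in the holder, and the loose ones at (296,255) and (335,243). The one in the holder is the largest and lies on the rails, so it is the one meant. Next I measure the plate.

```bash
cat > plate.py <<'E'
from h import *
import sys
def plate(n,f):
    z=np.load(f); C=(z["K"],z["A"],z["t"]); im=z["im"]
    hsv=cv2.cvtColor(im,cv2.COLOR_RGB2HSV)
    m=((hsv[...,2]>110)&(hsv[...,1]<70)).astype(np.uint8)
    k,l,st,ce=cv2.connectedComponentsWithStats(m)
    g={"scene":(258,218),"side":(225,235)}[n]
    best=[i for i in range(1,k) if 300<st[i,4]<9000]
    i=min(best,key=lambda i:np.hypot(*(ce[i]-g)))
    c,_=cv2.findContours((l==i).astype(np.uint8),cv2.RETR_EXTERNAL,cv2.CHAIN_APPROX_NONE)
    c=max(c,key=len).reshape(-1,2)
    w=np.array([ray(C,u,v,.012)[:2] for u,v in c]); return C,im,w,st[i]
if __name__=="__main__":
  for n in("scene","side"):
    C,im,w,s=plate(n,f"pics/{n}0.npz"); r=cv2.minAreaRect((w*1000).astype(np.float32)); print(n,s,r); print(cv2.boxPoints(r).round(0).tolist())
    hsv=cv2.cvtColor(im,cv2.COLOR_RGB2HSV); m=cv2.inRange(hsv,(45,90,40),(90,255,255))
    k,l,st,ce=cv2.connectedComponentsWithStats(m)
    for i in range(1,k):
        if st[i,4]>30: print(" green",ce[i].round(),st[i,4],ray(C,*ce[i],.037).round(3))
a=[]
for n,(x,y,w,h) in {"scene":(195,175,130,70),"side":(190,145,140,120)}.items():
    a.append(cv2.resize(cv2.imread(f"pics/{n}0.png")[y:y+h,x:x+w],(520 if n=="scene" else 327,280),interpolation=cv2.INTER_CUBIC) if 0 else cv2.resize(cv2.imread(f"pics/{n}0.png")[y:y+h,x:x+w],(390,w and int(390*h/w))))
H=max(i.shape[0] for i in a); cv2.imwrite("pics/crop0.png",np.hstack([cv2.copyMakeBorder(i,0,H-i.shape[0],0,0,0) for i in a]))
E
python3 plate.py
```

```text
scene [ 204  188  108   46 3182] ((576.5435791015625, -43.89549255371094), (314.03460693359375, 177.5740509033203), 77.3941421508789)
[[456.0, -178.0], [629.0, -217.0], [697.0, 90.0], [524.0, 129.0]]
 green [285. 198.] 269 [0.588 0.045 0.037]
 green [333. 244.] 285 [0.79  0.107 0.037]
 green [297. 257.] 294 [ 0.8   -0.002  0.037]
side [ 195  158  125  105 4343] ((571.2973022460938, -46.010711669921875), (324.4635925292969, 174.4931640625), 77.37944793701172)
[[451.0, -185.0], [621.0, -223.0], [692.0, 93.0], [522.0, 131.0]]
 green [183. 196.] 291 [0.75  0.037 0.037]
 green [243. 221.] 317 [0.576 0.044 0.037]
 green [162. 230.] 346 [0.741 0.148 0.037]
```

View pics/crop0.png

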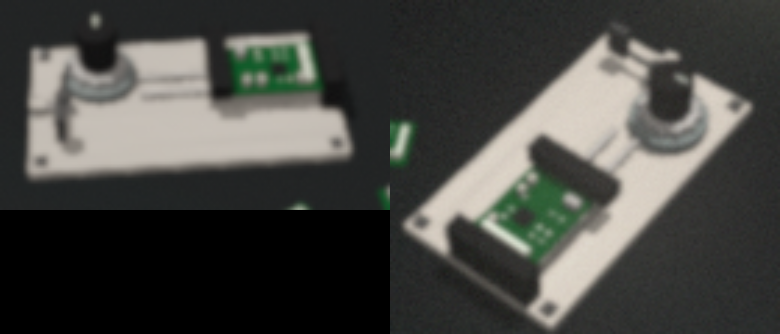

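The crop confirms it: the large board lies on the rails between the jaws, and the pawl tab sits to the +x side of the knob. The holder yaw is about -12.6°. I move over the knob and pawl to measure with the wrist camera.

```bash
python3 -m crank '[[[0.028, -0.02, -0.01], [0, 0, 0]], [[0.028, -0.02, -0.01], [0, 0, 0]], [[0.028, -0.02, -0.01], [0, 0, 0]], [[0.028, -0.02, -0.01], [0, 0, 0]], [[0.028, -0.02, 0], [0, 0, 0]], [[0.028, -0.02, 0], [0, 0, 0]], [[0.028, -0.02, 0], [0, 0, 0]], [[0.028, -0.02, 0], [0, 0, 0]]]'
python3 -m crank '[[[0.028, -0.02, 0], [0, 0, 0]], [[0.028, -0.02, 0], [0, 0, 0]], [[0.028, -0.02, 0], [0, 0, 0]], [[0.028, -0.02, 0], [0, 0, 0]], [[0.028, -0.02, 0], [0, 0, 0]], [[0.028, -0.02, 0], [0, 0, 0]], [[0.028, -0.02, 0], [0, 0, 0]], [[0.028, -0.02, 0], [0, 0, 0]]]'
python3 -m crank '[[[0, 0, 0], [0, 0, 0.106]], [[0, 0, 0], [0, 0, 0.106]], [[0, 0, 0], [0, 0, 0.106]], [[0, 0, 0], [0, 0, 0.106]], [[0, 0, 0], [0, 0, 0.106]], [[0, 0, 0], [0, 0, 0.106]], [[0, 0, 0], [0, 0, 0]], [[0, 0, 0], [0, 0, 0]], [[0, 0, 0], [0, 0, 0]]]'
python3 - <<'E'
from h import *
C=cam("wrist"); im,d=manip.grab_frame("wrist"); np.savez("pics/w1.npz",im=im,d=d,K=C[0],A=C[1],t=C[2]); cv2.imwrite("pics/w1.png",im[...,::-1])
s=manip.observe(); print(manip.tips_ahead,s["joints"].round(3),s["eef_pos"],s["tool_rot"])
yaw=-.22; o=np.array([.559,-.042]); R=np.array([[np.cos(yaw),-np.sin(yaw)],[np.sin(yaw),np.cos(yaw)]])
for nm,p in {"knobtop":(-20,-85,83),"tab":(67,-122,59),"piv":(22,-122,30),"c1":(100,-155,12),"c2":(-70,-155,12)}.items():
    print(nm,proj(C,[*(o+R@np.array(p[:2])/1000),p[2]/1000]).round())
E
```

```text
time_s: 0.82
eef_pos: [0.4127, -0.3798, 0.2933]
tool_rot: [-0.0, 0.979, 0.205, -0.0]
force: [-0.3, -1.1, 0.5]
width: 0.0851
finger_force: 0.0
time_s: 1.48
eef_pos: [0.5534, -0.1433, 0.2932]
tool_rot: [-0.0, 0.979, 0.205, -0.0]
force: [0.6, -0.1, 0.1]
width: 0.0854
finger_force: 0.0
time_s: 2.23
eef_pos: [0.5529, -0.1448, 0.2932]
tool_rot: [-0.0, 0.994, -0.109, -0.0]
force: [-0.2, 0.1, 0.4]
width: 0.0858
finger_force: 0.0
0.022 [ 0.134  0.387  0.059  1.659 -0.025  1.096 -1.59 ] [ 0.55289169 -0.14486462  0.29319257] [-2.74308998e-05  9.94000791e-01 -1.09372813e-01 -1.15961528e-04]
knobtop [243. 197.]
tab [275. 119.]
piv [273. 153.]
c1 [300.  90.]
c2 [294. 213.]
```

View pics/w1.png

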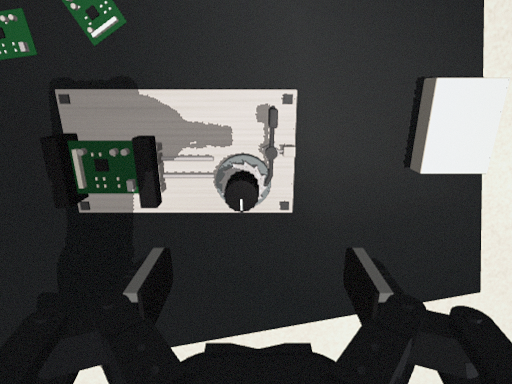

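The wrist view is clear: the plate spans (56,90) to (295,212), the knob top is at (241,190) with its white line pointing down (about 180°), the tab is near (272,117), and the sliding jaw near (148,170). Now I refine the pose from the plate edges.

```bash
cat > pose.py <<'E'
from h import *
z=np.load("pics/w1.npz"); C=(z["K"],z["A"],z["t"]); im=z["im"]; g=cv2.cvtColor(im,cv2.COLOR_RGB2GRAY).astype(int)
W=lambda P,h:np.array([ray(C,u,v,h)[:2] for u,v in P])
top=[(u,75+np.argmax(np.diff(g[75:105,u]))+.5) for u in range(70,290,4)]
rgt=[(280+np.argmin(np.diff(g[v,280:310]))+.5,v) for v in range(98,208,3)]
bot=[(u,200+np.argmin(np.diff(g[200:225,u]))+.5) for u in range(165,290,3)]
L={}
for n,P in dict(top=top,rgt=rgt,bot=bot).items():
    w=W(P,.012); l=cv2.fitLine((w*1000).astype(np.float32),cv2.DIST_HUBER,0,.1,.1).ravel(); L[n]=l
    print(n,l.round(3),np.degrees(np.arctan2(l[1],l[0])).round(2))
X=lambda a,b:(lambda s:a[2:]+s[0]*a[:2])(np.linalg.solve(np.c_[a[:2],-b[:2]],b[2:]-a[2:]))
c1=X(L["top"],L["rgt"]);c2=X(L["bot"],L["rgt"]);print("c1",c1,"c2",c2,np.linalg.norm(c1-c2))
ax=L["top"][:2]*np.sign(L["top"][1]); ex=np.array([ax[1],-ax[0]]); yaw=np.arctan2(ex[1],ex[0])
mid=(c1+c2)/2; o=mid-15*ex+155*ax; print("yaw",yaw,"origin",o)
for n,p,h in(("knobtop",(-20,-85),83),("tab",(67,-122),59),("fixedjawmid",(0,135),58)):
    q=o+p[0]*ex+p[1]*ax; print(n,q.round(1),proj(C,[*q/1000,h/1000]).round(1))
print("knob top depth pt",ray(C,241,186,.083).round(4), "tab",ray(C,272,117,.059).round(4))
for n,(u,v) in dict(knob=(241,188),tab=(272,115)).items():
    d=z["d"][v,u]; print(n,(C[2]+C[1]@np.linalg.inv(C[0])@np.array([u,v,1])*d).round(4))
i=cv2.resize(im[80:225,120:310,::-1],None,fx=4,fy=4,interpolation=cv2.INTER_CUBIC); cv2.imwrite("pics/w1c.png",i)
E
python3 pose.py
```

```text
top [ 2.16000e-01  9.76000e-01  6.58119e+02 -6.12200e+01] 77.55
rgt [ 9.77000e-01 -2.15000e-01  5.43620e+02 -1.93857e+02] -12.41
bot [ 2.16000e-01  9.76000e-01  4.82934e+02 -6.44170e+01] 77.51
c1 [ 624.8829  -211.73215] c2 [ 458.42282 -175.11696] 170.4395
yaw -0.21733291 origin [560.42773  -38.836395]
knobtop [ 522.6 -117.5] [240.5 196. ]
tab [ 599.5 -172.4] [272.1 118.3]
fixedjawmid [589.5  93. ] [ 62.7 174.1]
knob top depth pt [ 0.5344 -0.121   0.083 ] tab [ 0.601  -0.1725  0.059 ]
knob [ 0.5323 -0.1205  0.0838]
tab [ 0.6033 -0.173   0.0599]
```

View pics/w1c.png

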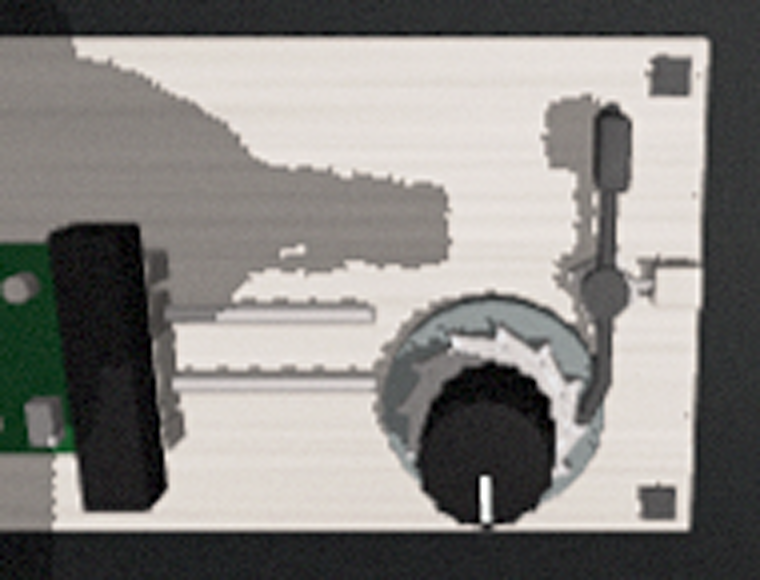

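The measured knob top and tab agree with the pose to within about 2 mm, and the corner spacing is 170.4 mm. The holder origin is (560.4, -38.8) mm with yaw -0.217. I straddle the tab.

```bash
python3 -m crank '[[[0.026, 0.0085, 0], [0, 0, 0]], [[0.0255, 0.0085, 0], [0, 0, 0]], [[0, 0, 0.03], [0, 0, 0]], [[0, 0, 0.03], [0, 0, 0]], [[0, 0, 0.03], [0, 0, 0]], [[0, 0, 0.03], [0, 0, 0]], [[0, 0, 0.03], [0, 0, 0]], [[0, 0, 0], [0, 0, 0]]]' .04
python3 -m crank '[[[0, 0, 0.02], [0, 0, 0]], [[0, 0, 0.02], [0, 0, 0]], [[0, 0, 0.02], [0, 0, 0]], [[0, 0, 0.02], [0, 0, 0]], [[0, 0, 0], [0, 0, 0]], [[0, 0, 0], [0, 0, 0]]]'
```

```text
time_s: 2.95
eef_pos: [0.5963, -0.172, 0.1378]
tool_rot: [-0.001, 0.994, -0.11, -0.004]
force: [-1.2, -0.0, -0.6]
width: 0.0398
finger_force: 0.0
time_s: 3.45
eef_pos: [0.5996, -0.173, 0.064]
tool_rot: [-0.0, 0.994, -0.111, -0.0]
force: [1.0, -0.5, 0.1]
width: 0.04
finger_force: 0.0
```

```bash
python3 -m crank '[[[0, -0.006, 0], [0, 0, 0]], [[0, -0.006, 0], [0, 0, 0]], [[0, -0.006, 0], [0, 0, 0]], [[-0.002, -0.006, 0], [0, 0, 0]], [[-0.002, -0.006, 0], [0, 0, 0]], [[-0.002, -0.004, 0], [0, 0, 0]], [[0, -0.004, 0], [0, 0, 0]], [[0, 0, 0], [0, 0, 0]], [[0, 0, 0], [0, 0, 0]]]'
python3 -m crank '[[[0, 0.005, 0], [0, 0, 0]], [[0, 0, -0.03], [0, 0, 0]], [[0, 0, -0.04], [0, 0, 0]], [[0, 0, -0.04], [0, 0, 0]], [[0, 0, -0.04], [0, 0, 0]], [[0, 0, 0], [0, 0, 0]], [[0, 0, 0], [0, 0, 0]]]' .07
python3 - <<'E'
from h import *
C=cam("wrist"); im,d=manip.grab_frame("wrist"); np.savez("pics/w2.npz",im=im,d=d,K=C[0],A=C[1],t=C[2])
print([proj(C,p).round() for p in ([.5226,-.1175,.083],[.5996,-.1724,.059])])
cv2.imwrite("pics/w2.png",im[...,::-1])
E
```

```text
time_s: 4.2
eef_pos: [0.6043, -0.1417, 0.0655]
tool_rot: [0.004, 0.994, -0.113, 0.004]
force: [5.1, -22.9, -1.7]
width: 0.0401
finger_force: 10.4
time_s: 4.78
eef_pos: [0.6025, -0.1387, 0.2172]
tool_rot: [-0.0, 0.994, -0.11, 0.003]
force: [-0.5, -0.1, -0.5]
width: 0.0698
finger_force: 0.0
[array([255., 268.]), array([292., 176.])]
```

View pics/w2.png

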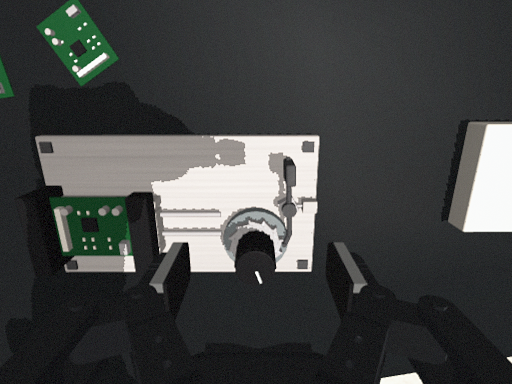

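The pawl has dropped back in, tab near (291,172), and the white line has moved about 30° counter-clockwise. I write a numeric check from the depth image.

```bash
cat > meas.py <<'E'
from h import *
O=np.array([.5604,-.0388]); Y=-.2173
def cloud(z):
    d=z["d"]; v,u=np.indices(d.shape); P=np.stack([u*d,v*d,d],-1)@np.linalg.inv(z["K"]).T@z["A"].T+z["t"]
    p=P[...,:2]-O; c,s=np.cos(Y),np.sin(Y)
    return np.stack([p[...,0]*c+p[...,1]*s,-p[...,0]*s+p[...,1]*c,P[...,2]],-1)*1000
def meas(z):
    H=cloud(z); x,y,h=H[...,0],H[...,1],H[...,2]; ok=z["d"]>0; im=z["im"]; g=im.min(-1)
    m=ok&(h>48)&(h<63)&(x>35)&(x<85)&(y>-150)&(y<-70); q=H[m]
    if len(q): c=np.median(q,0); print("tab n",len(q),c.round(1),"angle",np.arctan2(c[1]+122,c[0]-22).round(3))
    m=ok&(h>78)&(h<92)&(np.hypot(x+20,y+85)<24); q=H[m]; c=np.median(q,0) if len(q) else None
    # white line: cast rays at z=83 for accuracy
    w=m&(g>100); q=H[w]
    if len(q)>3:
        a=q[:,:2].mean(0)-[-20,-85]; print("knob n",m.sum(),c.round(1),"line n",len(q),a.round(1),"angle",np.degrees(np.arctan2(a[1],a[0])).round(1))
        l=cv2.fitLine(q[:,:2].astype(np.float32),cv2.DIST_L2,0,.1,.1).ravel(); print("  line dir",np.degrees(np.arctan2(l[1],l[0])).round(1),"(mod 180)")
    m=ok&(h>54)&(h<62)&(abs(x)<40)&(y>-30)&(y<60)&(im.max(-1)<70); q=H[m]
    if len(q)>20: print("jaw top y",np.percentile(q[:,1],[2,50,98]).round(1),len(q))
def snap(n,name="wrist"):
    C=cam(name); im,d=manip.grab_frame(name); np.savez(f"pics/{n}.npz",im=im,d=d,K=C[0],A=C[1],t=C[2]); cv2.imwrite(f"pics/{n}.png",im[...,::-1]); z=np.load(f"pics/{n}.npz"); meas(z); return z
if __name__=="__main__":
    for n in("w1","w2","scene0","side0"): print(n); meas(np.load(f"pics/{n}.npz"))
E
python3 meas.py
```

```text
w1
tab n 171 [  68.5 -122.9   59.3] angle -0.019
knob n 894 [-18.2 -85.4  83.6] line n 42 [-10.    2.3] angle 167.0
  line dir 72.4 (mod 180)
jaw top y [23.5 33.3 44.5] 1154
w2
tab n 255 [  69.1 -119.5   59.4] angle 0.053
knob n 1228 [-16.9 -84.6  83.7] line n 53 [-8.  -0.1] angle -179.3
  line dir 61.6 (mod 180)
jaw top y [23.3 33.7 44.1] 1419
scene0
tab n 26 [  73.7 -123.7   58.6] angle -0.032
knob n 108 [-15.5 -86.7  82.8] line n 5 [-12.3  -0.4] angle -178.1
  line dir 11.6 (mod 180)
jaw top y [24.4 34.2 43.4] 115
side0
tab n 44 [  62.6 -118.7   57.9] angle 0.08
knob n 164 [-23.1 -82.   83.9] line n 16 [-5.6 -3.8] angle -145.7
  line dir -26.2 (mod 180)
jaw top y [30.3 39.8 47.2] 189
```

```bash
sed -i 's/w=m&(g>100); q=H\[w\]/w=m\&(g>110)\&(np.hypot(x+18,y+85)<18.5); q=H[w]/' meas.py
python3 - <<'E'
from meas import *
for n in("w1","w2"): meas(np.load(f"pics/{n}.npz"))
E
python3 -m crank '[[[0.004, 0.033, 0], [0, 0, 0]], [[0, 0, 0.03], [0, 0, 0]], [[0, 0, 0.03], [0, 0, 0]], [[0, 0, 0.03], [0, 0, 0]], [[0, 0, 0.03], [0, 0, 0]], [[0, 0, 0.02], [0, 0, 0]], [[0, 0, 0.015], [0, 0, 0]], [[0, 0, 0], [0, 0, 0]], [[0, 0, 0], [0, 0, 0]]]' .04
python3 -m crank '[[[0, -0.005, 0], [0, 0, 0]], [[0, -0.005, 0], [0, 0, 0]], [[0, -0.005, 0], [0, 0, 0]], [[0, -0.005, 0], [0, 0, 0]], [[0, -0.005, 0], [0, 0, 0]], [[0, 0, 0], [0, 0, 0]], [[0, 0, 0], [0, 0, 0]], [[0, 0, 0], [0, 0, 0]]]'
python3 -c "
from meas import *; snap('w3')"
python3 -m crank '[[[0, -0.005, 0], [0, 0, 0]], [[0, -0.003, 0], [0, 0, 0]], [[0, 0, 0], [0, 0, 0]], [[0, 0, 0], [0, 0, 0]]]'
python3 -c "
from meas import *; snap('w4')"
```

```text
tab n 171 [  68.5 -122.9   59.3] angle -0.019
knob n 894 [-18.2 -85.4  83.6] line n 32 [-9.6 -0.5] angle -177.1
  line dir -0.9 (mod 180)
jaw top y [23.5 33.3 44.5] 1154
tab n 255 [  69.1 -119.5   59.4] angle 0.053
knob n 1228 [-16.9 -84.6  83.7] line n 40 [-8.7 -3.4] angle -158.9
  line dir 19.6 (mod 180)
jaw top y [23.3 33.7 44.1] 1419
time_s: 5.58
eef_pos: [0.5964, -0.1717, 0.0569]
tool_rot: [-0.0, 0.994, -0.111, -0.002]
force: [-1.0, -0.5, 0.7]
width: 0.0399
finger_force: 0.0
time_s: 6.25
eef_pos: [0.603, -0.1505, 0.0593]
tool_rot: [0.002, 0.994, -0.112, 0.001]
force: [-1.9, -8.3, 0.4]
width: 0.04
finger_force: 4.5
tab n 2104 [  72.9 -113.1   58.8] angle 0.173
jaw top y [22.9 26.9 37.6] 1456
time_s: 6.63
eef_pos: [0.6036, -0.1457, 0.0591]
tool_rot: [0.003, 0.994, -0.113, 0.0]
force: [-3.1, -16.3, -0.3]
width: 0.0399
finger_force: 8.6
tab n 2010 [  71.9 -108.1   58.8] angle 0.273
jaw top y [22.9 29.6 41.6] 1764
```

View pics/w4.png

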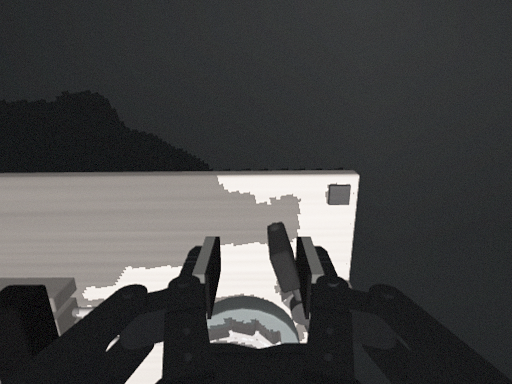

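The w4 picture shows the tab (277,228)–(287,285) turned about 0.27 rad, and the right-hand finger at (318,270) bearing on its inner end, so with poor leverage. I shift outward along x and push further.

```bash
python3 -m crank '[[[0, 0.008, 0], [0, 0, 0]], [[0, 0.008, 0], [0, 0, 0]], [[0.008, 0, 0], [0, 0, 0]], [[0, 0, 0], [0, 0, 0]], [[0, -0.005, 0], [0, 0, -0.05]], [[0, -0.005, 0], [0, 0, -0.05]], [[0, -0.005, 0], [0, 0, -0.05]], [[0, -0.005, 0], [0, 0, -0.05]], [[0, -0.005, 0], [0, 0, -0.05]], [[0, 0, 0], [0, 0, 0]]]'
python3 -c "
from meas import *; snap('w5')"
python3 -m crank '[[[0, -0.004, 0], [0, 0, -0.05]], [[0, -0.004, 0], [0, 0, -0.05]], [[0, -0.004, 0], [0, 0, 0]], [[0, 0, 0], [0, 0, 0]], [[0, 0, 0], [0, 0, 0]]]'
python3 -c "
from meas import *; snap('w6')"
```

```text
time_s: 7.52
eef_pos: [0.6087, -0.1385, 0.0578]
tool_rot: [0.003, 1.0, 0.014, -0.003]
force: [-8.8, -19.2, 0.7]
width: 0.04
finger_force: 8.4
tab n 1447 [  72.  -104.2   59.2] angle 0.343
jaw top y [23.  25.5 30.3] 2081
time_s: 7.98
eef_pos: [0.6114, -0.1218, 0.0584]
tool_rot: [0.001, 0.998, 0.063, 0.0]
force: [-0.4, -7.2, -0.5]
width: 0.0401
finger_force: 3.5
tab n 1227 [ 63.7 -89.7  59.2] angle 0.659
jaw top y [23.4 32.3 42.9] 5021
```

The pawl is past centre, at about 0.66 rad. I lift away and verify.

```bash
python3 -m crank '[[[0, 0.004, 0], [0, 0, 0]], [[0, 0, -0.03], [0, 0, 0]], [[0, 0, -0.04], [0, 0, 0]], [[0, 0, -0.04], [0, 0, 0]], [[0, 0, -0.04], [0, 0, 0]], [[0, 0, 0], [0, 0, 0]], [[0, 0, 0], [0, 0, 0]]]' .065
python3 -c "
from meas import *; snap('w7'); s=manip.observe(); print(s['eef_pos'],s['tool_rot'],s['joints'].round(2))"
```

```text
time_s: 8.62
eef_pos: [0.6135, -0.1234, 0.2112]
tool_rot: [-0.0, 0.998, 0.064, 0.003]
force: [0.4, -0.1, -0.7]
width: 0.0649
finger_force: 0.0
tab n 252 [ 58.7 -91.6  59.4] angle 0.692
knob n 1250 [-17.  -84.3  83.8] line n 37 [-8.9 -3.6] angle -158.0
  line dir 18.7 (mod 180)
jaw top y [23.6 33.7 44.6] 1707
[ 0.61227242 -0.12348876  0.20907447] [-3.62087133e-04  9.97930234e-01  6.42962723e-02  1.05157317e-03] [ 0.15  0.54 -0.05  1.64  0.03  0.96 -1.35]
```

The pawl stays out at 0.69 rad and the jaw still grips. The line has moved back about 20°, which fits equilibrium with the drag at roughly 13 N. So the starting grip was about 21 N at line 180°, which puts the first gripping click at line 210°. Now to the knob.

```bash
python3 -m crank '[[[-0.03, -0.006, 0], [0, 0, 0]], [[-0.03, -0.006, 0], [0, 0, 0]], [[-0.028, -0.0055, 0], [0, 0, 0]], [[0, 0, 0.03], [0, 0, 0]], [[0, 0, 0.03], [0, 0, 0]], [[0, 0, 0.03], [0, 0, 0]], [[0, 0, 0], [0, 0, 0]], [[0, 0, 0], [0, 0, 0]]]' .065
python3 -m crank '[[[0, 0, 0.02], [0, 0, 0]], [[0, 0, 0.02], [0, 0, 0]], [[0, 0, 0.013], [0, 0, 0]], [[0, 0, 0], [0, 0, 0]], [[0, 0, 0], [0, 0, 0]]]'
python3 -c "
from meas import *; s=manip.observe(); print(s['eef_pos'],s['tool_rot'],s['force'],s['joints'].round(2))"
```

```text
time_s: 9.33
eef_pos: [0.5207, -0.1179, 0.1165]
tool_rot: [-0.001, 0.998, 0.064, -0.003]
force: [-0.3, 0.7, 1.1]
width: 0.0653
finger_force: 0.0
time_s: 9.75
eef_pos: [0.5226, -0.1185, 0.0661]
tool_rot: [-0.0, 0.998, 0.064, 0.0]
force: [-0.1, -0.3, -0.1]
width: 0.0647
finger_force: 0.0
[ 0.52257629 -0.11852542  0.06610357] [-7.18241655e-05  9.97955220e-01  6.39169159e-02  4.37064839e-05] [-0.0718058  -0.28871916 -0.10988221] [ 0.17  0.62 -0.05  2.01  0.05  0.52 -1.36]
```

```bash
python3 -m crank '[[[0, -0.001, 0], [0, 0, 0]], [[0, 0, 0], [0, 0, 0]], [[0, 0, 0], [0, 0, 0]], [[0, 0, 0], [0, 0, 0]], [[0, 0, 0], [0, 0, 0]], [[0, 0, 0], [0, 0, 0]]]' .03
python3 -m crank '[[[0, 0, 0], [0, 0, -0.12]], [[0, 0, 0], [0, 0, -0.12]], [[0, 0, 0], [0, 0, -0.12]], [[0, 0, 0], [0, 0, -0.12]], [[0, 0, 0], [0, 0, -0.12]], [[0, 0, 0], [0, 0, -0.12]], [[0, 0, 0], [0, 0, 0]], [[0, 0, 0], [0, 0, 0]]]'
python3 -m crank '[[[0, 0, 0], [0, 0, -0.12]], [[0, 0, 0], [0, 0, -0.12]], [[0, 0, 0], [0, 0, -0.12]], [[0, 0, 0], [0, 0, -0.12]], [[0, 0, 0], [0, 0, -0.12]], [[0, 0, 0], [0, 0, -0.12]], [[0, 0, 0], [0, 0, 0]], [[0, 0, 0], [0, 0, 0]]]'
python3 -c "
from meas import *; z=snap('w8'); s=manip.observe(); print(s['eef_pos'],s['tool_rot'],s['moment'],s['joints'].round(2)); snap('sc8','scene'); snap('sd8','side')"
```

```text
time_s: 10.25
eef_pos: [0.5229, -0.1177, 0.0669]
tool_rot: [0.0, 0.998, 0.064, 0.001]
force: [-1.6, 0.6, 7.1]
width: 0.0387
finger_force: 59.3
time_s: 10.92
eef_pos: [0.5229, -0.1177, 0.0669]
tool_rot: [0.001, 0.911, 0.412, 0.001]
force: [-0.7, 1.8, 8.4]
width: 0.0389
finger_force: 59.6
time_s: 11.58
eef_pos: [0.5229, -0.1176, 0.0669]
tool_rot: [0.001, 0.708, 0.706, 0.001]
force: [-1.1, 1.5, 7.1]
width: 0.0391
finger_force: 60.0
tab n 369 [ 59.5 -85.2  56.2] angle 0.776
knob n 7267 [-20.5 -81.6  83.8] line n 192 [ 2.7 -9.7] angle -74.7
  line dir -76.3 (mod 180)
jaw top y [16.7 25.5 37.1] 10946
[ 0.52283981 -0.11764374  0.06689361] [1.03827861e-03 7.08088593e-01 7.06122568e-01 6.20619962e-04] [0.34179611 0.37915467 0.12567168] [ 0.43  0.64 -0.45  2.    0.48  0.6  -0.35]
tab n 35 [ 60.8 -95.3  57.6] angle 0.603
jaw top y [15.7 25.6 36.3] 132
tab n 35 [ 55.5 -88.1  56.7] angle 0.792
knob n 156 [-19.5 -79.2  83.5] line n 12 [  5.2 -11.5] angle -65.8
  line dir -2.0 (mod 180)
jaw top y [20.6 31.2 39.9] 210
```

The jaw is clear by about 7 mm (face y ≈ 37.5), with the line at about -75°; this fits the click model. I release the knob, rise, close the fingers, and place them on the +y side of the tab.

```bash
python3 -m crank '[[[0, 0, 0], [0, 0, 0]], [[0, 0, 0], [0, 0, 0]], [[0, 0, 0], [0, 0, 0]], [[0, 0, 0], [0, 0, 0]], [[0, 0, -0.02], [0, 0, 0]], [[0, 0, -0.02], [0, 0, 0]], [[0, 0, -0.02], [0, 0, 0]]]' .065
python3 -m crank '[[[0, 0, -0.02], [0, 0, 0]], [[0.002, 0.03, 0], [0, 0, 0]], [[0.002, 0.03, 0], [0, 0, 0]], [[0.0014, 0.0313, 0], [0, 0, 0]], [[0, 0, 0], [0, 0, 0]], [[0, 0, 0], [0, 0, 0]]]' 0
python3 -c "
from meas import *; snap('w9'); snap('sc9','scene')"
python3 -m crank '[[[0, 0, 0.03], [0, 0, 0]], [[0, 0, 0.03], [0, 0, 0]], [[0, 0, 0.02], [0, 0, 0]], [[0, 0, 0], [0, 0, 0]], [[0, 0, 0], [0, 0, 0]], [[0, 0, 0], [0, 0, 0]]]'
```

```text
time_s: 12.32
eef_pos: [0.5216, -0.1176, 0.1258]
tool_rot: [-0.001, 0.708, 0.706, -0.0]
force: [0.4, 0.4, 0.7]
width: 0.0655
finger_force: 0.0
time_s: 12.82
eef_pos: [0.6144, -0.1121, 0.1448]
tool_rot: [-0.0, 0.708, 0.706, 0.0]
force: [-0.8, 1.4, 0.2]
width: 0.0001
finger_force: 0.0
tab n 410 [ 55.3 -90.2  59.1] angle 0.762
knob n 2735 [-18.7 -82.4  83.8] line n 97 [ 2.4 -9.8] angle -76.0
  line dir -79.3 (mod 180)
jaw top y [17.1 27.5 37.5] 4499
tab n 33 [ 60.6 -95.1  57. ] angle 0.608
jaw top y [16.6 26.8 36.4] 122
time_s: 13.42
eef_pos: [0.6136, -0.1126, 0.0667]
tool_rot: [0.0, 0.708, 0.706, 0.0]
force: [-0.4, 0.5, 0.1]
width: 0.0001
finger_force: 0.0
```

```bash
python3 -m crank '[[[-0.005, -0.0011, 0], [0, 0, 0]], [[-0.005, -0.0011, 0], [0, 0, 0]], [[-0.005, -0.0011, 0], [0, 0, 0]], [[-0.005, -0.0011, 0], [0, 0, 0]], [[-0.005, -0.0011, 0], [0, 0, 0]], [[-0.005, -0.0011, 0], [0, 0, 0]], [[-0.005, -0.0011, 0], [0, 0, 0]], [[-0.004, -0.001, 0], [0, 0, 0]], [[-0.004, -0.001, 0], [0, 0, 0]], [[0, 0, 0], [0, 0, 0]]]'
python3 -m crank '[[[0, 0, 0], [0, 0, 0]], [[0, 0, 0], [0, 0, 0]], [[0, 0, 0], [0, 0, 0]]]'
python3 -c "
from meas import *; snap('w10')"
```

```text
time_s: 14.25
eef_pos: [0.6162, -0.1476, 0.0695]
tool_rot: [0.005, 0.706, 0.708, 0.013]
force: [33.0, 20.7, -8.5]
width: 0.0001
finger_force: 19.9
time_s: 14.5
eef_pos: [0.6162, -0.1477, 0.0694]
tool_rot: [0.006, 0.706, 0.708, 0.013]
force: [33.4, 18.5, -8.1]
width: -0.0006
finger_force: 19.5
tab n 830 [  63.2 -104.2   58.4] angle 0.408
knob n 6338 [-13.9 -81.7  83.7] line n 258 [ 2.5 -9.8] angle -75.7
  line dir -77.9 (mod 180)
```

The fingers met the tab's outer end and were pushed outward. I back off, shift 10 mm inward, and push again.

```bash
python3 -m crank '[[[0.011, 0.0024, 0], [0, 0, 0]], [[0.011, 0.0024, 0], [0, 0, 0]], [[0.0102, 0.0023, 0], [0, 0, 0]], [[0.0022, -0.0098, 0], [0, 0, 0]], [[0, 0, 0], [0, 0, 0]], [[0, 0, 0], [0, 0, 0]], [[0, 0, 0], [0, 0, 0]]]'
python3 -m crank '[[[-0.005, -0.0011, 0], [0, 0, 0]], [[-0.005, -0.0011, 0], [0, 0, 0]], [[-0.005, -0.0011, 0], [0, 0, 0]], [[-0.005, -0.0011, 0], [0, 0, 0]], [[-0.005, -0.0011, 0], [0, 0, 0]], [[0, 0, 0], [0, 0, 0]], [[0, 0, 0], [0, 0, 0]]]'
python3 -c "
from meas import *; snap('w11')"
python3 -m crank '[[[-0.004, -0.0009, 0], [0, 0, 0]], [[-0.004, -0.0009, 0], [0, 0, 0]], [[0, 0, 0], [0, 0, 0]], [[0, 0, 0], [0, 0, 0]]]'
python3 -c "
from meas import *; snap('w12')"
```

```text
time_s: 15.13
eef_pos: [0.6009, -0.1223, 0.0656]
tool_rot: [0.0, 0.709, 0.706, -0.0]
force: [-0.4, -0.2, -0.8]
width: 0.0001
finger_force: 0.0
time_s: 15.72
eef_pos: [0.5951, -0.1467, 0.0653]
tool_rot: [-0.0, 0.708, 0.706, -0.0]
force: [-0.8, -0.2, 0.6]
width: -0.0003
finger_force: 0.0
tab n 715 [ 54.6 -87.8  57. ] angle 0.809
knob n 8429 [-18.3 -81.8  83.8] line n 258 [ 2.5 -9.5] angle -75.5
  line dir -78.3 (mod 180)
time_s: 16.1
eef_pos: [0.5937, -0.1537, 0.0654]
tool_rot: [-0.0, 0.708, 0.706, 0.0]
force: [0.3, 3.9, 0.8]
width: -0.0
finger_force: 1.5
tab n 704 [ 54.8 -95.   56.9] angle 0.689
knob n 8866 [-18.3 -82.1  83.8] line n 273 [ 2.6 -9.6] angle -75.1
  line dir -78.3 (mod 180)
```

View pics/w12.png

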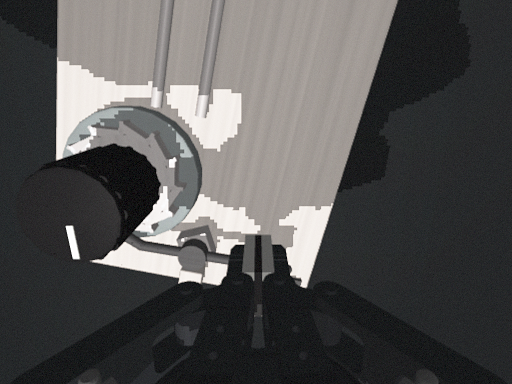

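The w12 picture shows the lever lying straight: nose (140,243) on the wheel, pivot (192,252), tab under the fingers at (258,265). It is in. I lift away and verify.

```bash
python3 -m crank '[[[0.006, 0.001, 0], [0, 0, 0]], [[0, 0, -0.03], [0, 0, 0]], [[0, 0, -0.04], [0, 0, 0]], [[0, 0, -0.04], [0, 0, 0]], [[-0.02, -0.02, -0.03], [0, 0, 0]], [[0, 0, 0], [0, 0, 0]], [[0, 0, 0], [0, 0, 0]]]' 
python3 -c "
from meas import *; snap('w13'); s=manip.observe(); print(s['eef_pos'],s['tool_rot'],s['joints'].round(2))"
```

```text
time_s: 16.73
eef_pos: [0.5744, -0.1697, 0.2071]
tool_rot: [0.002, 0.709, 0.705, 0.0]
force: [-0.3, 0.6, -1.0]
width: 0.0
finger_force: 0.0
tab n 292 [  66.1 -118.8   59.2] angle 0.073
knob n 1973 [-19.8 -83.8  83.7] line n 77 [ 2.4 -9.9] angle -76.4
  line dir -77.4 (mod 180)
jaw top y [16.4 19.  25.8] 600
[ 0.57420041 -0.16866269  0.20561689] [ 5.75514045e-04  7.08639675e-01  7.05570305e-01 -1.56503171e-04] [ 0.57  0.55 -0.56  1.7   0.34  0.99 -0.13]
```

The pawl is in, riding a tooth at 0.07 rad. I regrasp the knob.

```bash
python3 -m crank '[[[0.0256, -0.0258, 0], [0, 0, 0]], [[0.0256, -0.0258, 0], [0, 0, 0]], [[0, 0, 0.03], [0, 0, 0]], [[0, 0, 0.03], [0, 0, 0]], [[0, 0, 0.03], [0, 0, 0]], [[0, 0, 0.02], [0, 0, 0]], [[0, 0, 0.015], [0, 0, 0]], [[0, 0, 0.014], [0, 0, 0]], [[0, 0, 0], [0, 0, 0]], [[0, 0, 0], [0, 0, 0]]]' .065
python3 -m crank '[[[0, 0, 0], [0, 0, 0]], [[0, 0, 0], [0, 0, 0]], [[0, 0, 0], [0, 0, 0]], [[0, 0, 0], [0, 0, 0]], [[0, 0, 0], [0, 0, 0]]]' .03
python3 -m crank '[[[0, 0, 0], [0, 0, 0.09]], [[0, 0, 0], [0, 0, 0.09]], [[0, 0, 0], [0, 0, 0.09]], [[0, 0, 0], [0, 0, 0]], [[0, 0, 0], [0, 0, 0]]]'
python3 -c "
from meas import *; snap('w14'); s=manip.observe(); print(s['eef_pos'],s['tool_rot'],s['moment'])"
```

```text
time_s: 17.62
eef_pos: [0.5221, -0.1157, 0.0649]
tool_rot: [-0.002, 0.708, 0.707, -0.001]
force: [0.6, 0.7, 0.5]
width: 0.0649
finger_force: 0.0
time_s: 18.03
eef_pos: [0.523, -0.1165, 0.0671]
tool_rot: [0.0, 0.708, 0.706, 0.0]
force: [-3.2, 1.1, 7.7]
width: 0.0388
finger_force: 60.1
time_s: 18.45
eef_pos: [0.5233, -0.1166, 0.0671]
tool_rot: [0.001, 0.796, 0.605, 0.0]
force: [-1.7, 0.8, 7.9]
width: 0.0389
finger_force: 60.1
tab n 464 [  72.4 -117.8   56. ] angle 0.084
knob n 7167 [-19.5 -81.2  83.8] line n 172 [-0.1 -9.6] angle -90.6
  line dir 87.6 (mod 180)
jaw top y [18.7 23.6 29.7] 6740
[ 0.5232845  -0.116579    0.06712657] [4.56161421e-04 7.96090542e-01 6.05177288e-01 3.00262248e-04] [ 0.26980229  0.40358847 -0.08440828]
```

```bash
python3 -m crank '[[[0, 0, 0], [0, 0, 0.105]], [[0, 0, 0], [0, 0, 0.105]], [[0, 0, 0], [0, 0, 0.105]], [[0, 0, 0], [0, 0, 0.105]], [[0, 0, 0], [0, 0, 0.104]], [[0, 0, 0], [0, 0, 0]], [[0, 0, 0], [0, 0, 0]]]'
python3 -c "
from meas import *; snap('w15'); s=manip.observe(); print(s['moment'])"
python3 -m crank '[[[0, 0, 0], [0, 0, 0.1]], [[0, 0, 0], [0, 0, 0.1]], [[0, 0, 0], [0, 0, 0.1]], [[0, 0, 0], [0, 0, 0.1]], [[0, 0, 0], [0, 0, 0.07]], [[0, 0, 0], [0, 0, 0]], [[0, 0, 0], [0, 0, 0]]]'
python3 -c "
from meas import *; snap('w16'); s=manip.observe(); print(s['moment'],s['tool_rot']); snap('sd16','side')"
```

```text
time_s: 19.08
eef_pos: [0.5237, -0.1169, 0.0672]
tool_rot: [0.001, 0.926, 0.379, 0.001]
force: [-1.5, 0.5, 7.0]
width: 0.0386
finger_force: 60.3
tab n 1508 [  66.5 -118.    58.6] angle 0.089
knob n 7160 [-17.9 -81.9  83.8] line n 193 [-4.8 -8.3] angle -120.3
  line dir 57.5 (mod 180)
jaw top y [22.6 30.9 43.2] 8039
[-0.06167886  0.12495067 -0.09094607]
time_s: 19.72
eef_pos: [0.5239, -0.1174, 0.0672]
tool_rot: [0.001, 0.988, 0.153, 0.001]
force: [0.1, -0.6, 6.5]
width: 0.0387
finger_force: 60.4
tab n 1681 [  67.3 -118.6   59. ] angle 0.074
knob n 7169 [-16.9 -83.1  83.8] line n 182 [-8.1 -4.9] angle -148.6
  line dir 31.6 (mod 180)
jaw top y [23.3 32.7 44.1] 10780
[-0.4754789  -0.038127   -0.06037857] [6.31787536e-04 9.88236332e-01 1.52929832e-01 1.00950544e-03]
tab n 41 [  63.7 -118.7   58.2] angle 0.078
jaw top y [27.7 38.5 47.1] 216
```

The line is at about -148.6°. I go just past -150° so the tooth catches, then release and check.

```bash
python3 -m crank '[[[0, 0, 0], [0, 0, 0.04]], [[0, 0, 0], [0, 0, 0.04]], [[0, 0, 0], [0, 0, 0]], [[0, 0, 0], [0, 0, 0]]]'
python3 -c "
from meas import *; snap('w17')"
python3 -m crank '[[[0, 0, 0], [0, 0, 0]], [[0, 0, 0], [0, 0, 0]], [[0, 0, 0], [0, 0, 0]], [[0, 0, 0], [0, 0, 0]], [[0, 0, -0.03], [0, 0, 0]], [[0, 0, -0.04], [0, 0, 0]], [[0, 0, -0.04], [0, 0, 0]], [[0, 0, -0.04], [0, 0, 0]], [[0, 0, 0], [0, 0, 0]], [[0, 0, 0], [0, 0, 0]]]' .065
python3 -c "
from meas import *; z=snap('w18'); s=manip.observe(); print(s['eef_pos'],s['tool_rot'],s['force'])
C=cam('wrist'); im=cv2.imread('pics/w18.png'); 
c,sn=np.cos(Y),np.sin(Y); p=proj(C,[O[0]+.01*c+.1*sn,O[1]+.01*sn-.1*c,.04]); print(p)
u,v=[int(max(95,min(a,b))) for a,b in zip(p,(417,289))]
cv2.imwrite('pics/w18c.png',cv2.resize(im[v-95:v+95,u-95:u+95],None,fx=3,fy=3,interpolation=cv2.INTER_CUBIC))"
```

```text
time_s: 20.15
eef_pos: [0.524, -0.1174, 0.0672]
tool_rot: [0.001, 0.994, 0.113, 0.001]
force: [-1.0, -1.0, 6.1]
width: 0.0387
finger_force: 60.4
tab n 1679 [  67.4 -119.    59.1] angle 0.066
knob n 7154 [-16.9 -83.4  83.8] line n 179 [-8.6 -4.3] angle -153.6
  line dir 27.2 (mod 180)
jaw top y [23.3 32.3 44. ] 9990
time_s: 21.03
eef_pos: [0.5242, -0.1169, 0.2187]
tool_rot: [0.001, 0.994, 0.112, 0.002]
force: [0.4, 0.3, -0.8]
width: 0.0652
finger_force: 0.0
tab n 320 [  67.2 -120.7   59.2] angle 0.029
knob n 1504 [-18.4 -84.1  83.7] line n 55 [-8.8 -4.8] angle -151.5
  line dir 28.1 (mod 180)
jaw top y [23.5 33.7 44.5] 2249
[ 0.52314751 -0.11675091  0.21692519] [2.51746440e-04 9.93719491e-01 1.11897053e-01 7.48098192e-04] [ 0.81200396 -0.2976785  -1.03642038]
[284.33103242 155.38614517]
```

View pics/w18c.png

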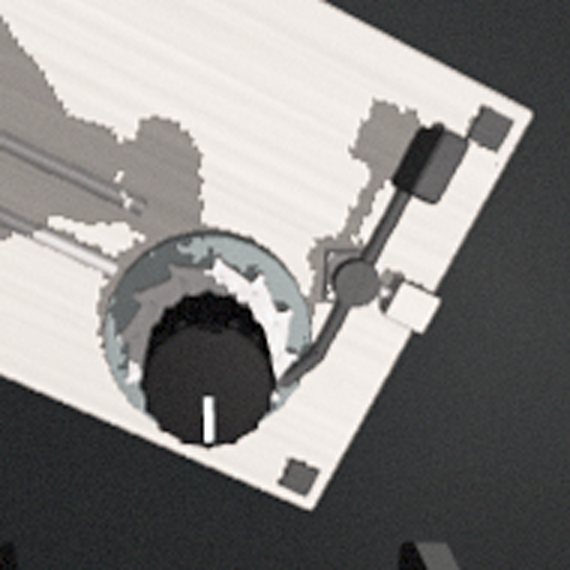

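Run:
```python
from meas import *
for n in("w1","w2","w13","w14","w16","w17","w18"):
    z=np.load(f"pics/{n}.npz"); H=cloud(z); x,y,h=np.moveaxis(H,-1,0)
    m=(z["d"]>0)&(h>25)&(h<45)&(x>28)&(x<54)&(abs(y+122)<14)&(z["im"].max(-1)<110); q=H[m]
    if len(q)<15: print(n,len(q)); continue
    l=cv2.fitLine(q[:,:2].astype(np.float32),cv2.DIST_HUBER,0,.1,.1).ravel(); c=np.median(q,0)
    print(n,len(q),c.round(1),"dir",np.arctan(l[1]/l[0]).round(3),"from pivot",np.arctan2(c[1]+122,c[0]-22).round(3))
```

```text
w1 105 [  38.1 -122.1   34.2] dir -0.07 from pivot -0.009
w2 113 [  35.  -120.9   34.8] dir 0.017 from pivot 0.087
w13 128 [  40.2 -120.8   34.3] dir 0.025 from pivot 0.067
w14 103 [  40.9 -119.5   33.4] dir -0.085 from pivot 0.132
w16 536 [  39.9 -120.4   34.3] dir -0.064 from pivot 0.092
w17 540 [  40.1 -120.5   34.2] dir -0.087 from pivot 0.081
w18 145 [  39.5 -121.7   34.5] dir -0.046 from pivot 0.02
```

I compare the tab and the white line with the start frame in the fixed cameras, with the arm moved aside.

```bash
python3 -m crank '[[[0, 0, -0.03], [0, 0, 0]], [[0, 0, -0.03], [0, 0, 0]], [[0, 0.04, 0], [0, 0, 0]], [[0, 0.04, 0], [0, 0, 0]], [[0, 0.04, 0], [0, 0, 0]], [[0, 0.04, 0], [0, 0, 0]], [[0, 0.04, 0], [0, 0, 0]], [[0, 0.04, 0], [0, 0, 0]], [[0, 0, 0], [0, 0, 0]], [[0, 0, 0], [0, 0, 0]]]'
python3 - <<'E'
from meas import *
snap('sc19','scene'); snap('sd19','side')
ims=[]
for a,b in(("scene0","sc19"),("side0","sd19")):
    za,zb=np.load(f"pics/{a}.npz"),np.load(f"pics/{b}.npz"); C=(za["K"],za["A"],za["t"])
    G=lambda x,y,h:proj(C,[O[0]+(x*np.cos(Y)-y*np.sin(Y))/1000,O[1]+(x*np.sin(Y)+y*np.cos(Y))/1000,h/1000])
    p=G(67,-122,52); print(a,"tab px",p.round(1),"4.5mm +y is px",(G(67,-117.5,52)-p).round(2))
    u,v=p.round().astype(int); r=slice(v-12,v+12),slice(u-12,u+12)
    ga,gb=[cv2.cvtColor(z["im"],cv2.COLOR_RGB2GRAY)[r].astype(np.float32) for z in(za,zb)]
    W=np.array([[1,0,0],[0,1,0]],np.float32)
    dk=[np.clip(110-g,0,None)[4:20,4:20] for g in(ga,gb)]; vv,uu=np.indices((16,16))
    print(" dark centroid shift",[((d2*uu).sum()/d2.sum()-(dk[0]*uu).sum()/dk[0].sum()).round(2) for d2 in dk],[((d2*vv).sum()/d2.sum()).round(2) for d2 in dk],"phase",cv2.phaseCorrelate(ga,gb,cv2.createHanningWindow((24,24),cv2.CV_32F)))
    for z in(za,zb): ims.append(cv2.resize(z["im"][v-35:v+35,u-40:u+50,::-1],(360,280),interpolation=cv2.INTER_CUBIC))
cv2.imwrite("pics/cmp.png",np.vstack([np.hstack(ims[:2]),np.hstack(ims[2:])]))
E
```

```text
time_s: 21.92
eef_pos: [0.575, -0.3532, 0.273]
tool_rot: [-0.001, 0.994, 0.11, -0.002]
force: [0.9, 1.3, 0.2]
width: 0.065
finger_force: 0.0
tab n 25 [  71.8 -123.5   59.5] angle -0.03
jaw top y [23.7 33.2 43.1] 121
tab n 43 [  62.9 -119.    57.6] angle 0.073
knob n 163 [-23.8 -82.1  83.5] line n 5 [  9.2 -12.9] angle -54.5
  line dir 33.4 (mod 180)
jaw top y [28.2 38.2 47.2] 203
scene0 tab px [214.8 213.3] 4.5mm +y is px [ 1.59 -0.1 ]
 dark centroid shift [np.float64(0.0), np.float64(0.3)] [np.float64(7.6), np.float64(7.1)] phase ((-0.16065814930538558, -0.024542042096571848), 0.8439839341574245)
side0 tab px [270.9 156.2] 4.5mm +y is px [-0.99  0.95]
 dark centroid shift [np.float64(0.0), np.float64(-0.13)] [np.float64(5.67), np.float64(6.05)] phase ((-0.03783714249725634, 0.290581808513652), 0.959015830523438)
```

View pics/cmp.png

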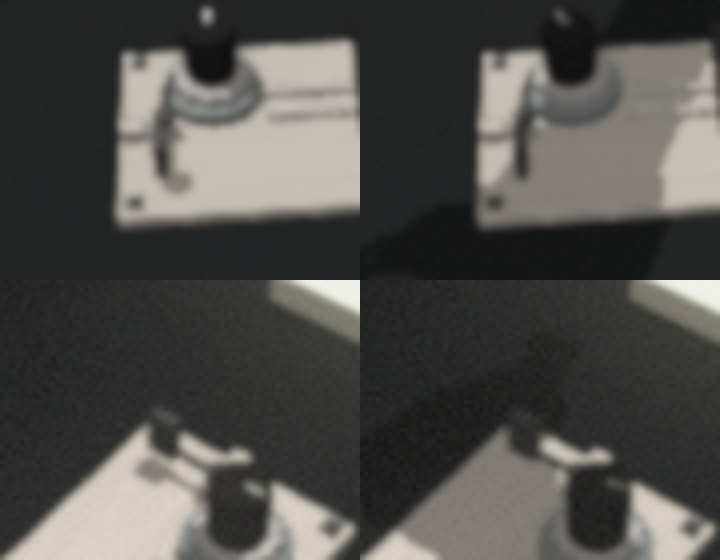

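In both fixed cameras the tab sits where it did at the start, in its caught position (shift under 0.3 px, where 0.1 rad would be about 1.6 px). The line is one click back from the start, and the jaw is against the board. I hand in.

```bash
python3 -c "
from station import manip; print(manip.hand_in())"
```

```text
the job is handed in; nothing more can be done
None
```

I handed the job in, with no verdict shown: the pawl was swung out, the jaw backed about 7 mm clear of the board, the pawl swung back in, and the knob tightened to the first gripping click (about 9–10 N, estimated from the knob angle); the pawl sits in its caught position, after one failed push in each direction.

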